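# Flip down the plate stop and set the bar against it

### The arm

A 6-joint arm with a two-finger parallel gripper is mounted at the origin on the work surface. World frame = base frame: x ahead of the robot, y to its left, z up, the work surface at z = 0. Lengths are in m, angles in rad, forces in N, time in s.
With the tool pointing down it reaches from about 0.35 to 0.975 m from the base axis. Payload 4.9 kg.
Tool frame: the origin (TCP) lies at the centre of the arm's flange, where the gripper is bolted on; the fingertips stand 173 mm ahead of it and the grasp point (between the pads) lies 155 mm ahead of it (robot.finger_overhang is the distance from the TCP to the fingertips, in m); y points along the fingers, z is the direction in which the jaws open and shut, and the axes are right-handed (so a half turn about y gives the same grasp; the last joint's range is limited). The gripper opens to 85 mm and grips with 20 to 120 N. Pads are 22 mm wide; open, the fingers measure 114 mm over their backs; the gripper's body (76 mm by 85 mm) begins 54 mm behind the grasp point. The pads swing forward as they close: fully open they stand 13 mm farther back than shut.
Start: joints at [-1.248, 0.053, 1.613, -0, 1.476, -0.119], TCP at [0.267, -0.565, 0.405] pointing down, gripper open.
Joint ranges: [-3.01, 3.01], [-1.01, 2.22], [0.06, 2.58], [-1.02, 4.17], [0.09, 2.62], [-3.14, 3.14]. Speed limits (rad/s): [2.57, 2.57, 3.14, 3.14, 3.14, 3.14].

### API

Orientations are given as a unit quaternion [w, x, y, z].
In Python, from plant import robot gives the robot as it stands.
- The arm moves only by the tool arm_command, never from a script. Its argument "moves" is a list of rows, each a list of 5 numbers: the shift along the tool's x, y, z in cm, then the turn about the tool's y in rad, then the opening, from 0 (shut) to 1 (fully open). In form: [[dx, dy, dz, turn, claw], ...]. A call has 1 to 5 rows; each row shifts and turns the pose as measured when the row begins, along the tool's axes as they then stand; what a row does not reach is not made up. A row lasts 1/10 s, in which the tool goes at most 50 mm and 8.59 degrees, less where a joint would pass 70% of its speed; a pose out of reach is approached as far as the arm can. A call with a gripper value outside its range is refused whole. The fingers move at their own pace and stop on an object; "force" is the grip in N (left out, the last holds). Time passes only in rows, so rows that do not move let the fingers close. It gives the time, the measured TCP pose, the force and the opening at its end, in the units of the state.
- robot.sense(): the state, without advancing time (a new reading comes with each control period).
- robot.capture(name): name is "scene" or "top"; returns the picture (480x640x3 uint8, red, green, blue); there is no depth.
- robot.get_calibration(name): a dict with "K" (3x3 intrinsics, pixels), "origin" and "attitude" of the camera in the world. Camera axes: x right, y up, looking along -z (the intrinsics and any distortion apply to the point x, -y, -z); pixel columns grow to the right and rows downward; lengths in m; the calibration is good to about 2 mm. A picture is of the moment at which its call begins. get_calibration takes no time and is no camera call.
- robot.sign_off(): hands the job in, once; it reports no verdict.
The state is a dict: "time_s": time; "q": joint angles; "qvel": joint speeds; "tau": joint torques, N m; "ee_pos": TCP position; "ee_rot": TCP orientation; "wrist_force": force on the tool from outside, world axes, zero at the start; "wrist_torque": the same for the moment, N m; "width": opening from 0.0 (shut) to 1.0 (fully open).
Only numpy, scipy, OpenCV 4.12 (cv2) and the standard library are available. Lean on these libraries where they do the work, as an engineer would, in place of code of your own. Each camera call takes 0.05 s, during which the arm holds its last target.

### The job

On the marking-out fence, flip the stop with the flat plate fully down over the bed by pushing its raised arm over, leaving the stop with the round pin up. Then push the loose aluminium bar back against the fence and along it until its end butts against the plate, so that it lies flush along the fence and touches the stop. Only push: do not lift the bar off the bed, and leave the other things on the bench where they are.

Things in the scene. Friction and masses are not known exactly. Their poses are not given: they have to be found in the camera images.
- fence: fixed marking-out fence: bed plate 12 mm thick, 700 mm long (y -330 to +370 mm), from 110 mm on the robot's side of the rail's front face to 50 mm behind it; on it an aluminium rail 30 mm thick, top 45 mm above the bench. Origin at bench height in the plane of the rail's front face; z up, x away from the robot, square to the rail, y along the rail to the robot's left
- plate_carrier: bracket of the PLATE stop (its arm ends in a flat plate): steel bracket fixed on top of the fence rail, 36 x 36 mm; origin under its centre, 15 mm behind the rail's front face, 45 mm above the bench; axes parallel to the fence's. The plate's stop face, when down, looks to +y at y = +6 mm of this frame. Either stop may be the one nearer the bar
- plate_pivot (a point): pivot of the plate stop's arm, 20 mm above the bracket's origin, axis along y. Arm when down: steel bar 22 mm wide (y), 12 mm thick, level, from 5 mm behind the pivot to 85 mm in front (-x), its top 6 mm above the pivot; under it the plate, 12 mm thick along y, 60 mm wide (23 to 83 mm in front of the pivot), reaching 50 mm below the pivot
- plate_arm (a joint): plate stop's arm angle, rad: 0 fully down (rigid limit, arm level towards the robot, plate just above the bed), 1.57 arm straight up, up to 2.15 leaning back away from the robot; starts at 1.75 to 2.05. Stiff friction hinge (0.25 N m, 3 to 4 N at the arm's end): the arm stays where it is left and does not spring back
- pin_carrier: bracket of the PIN stop (its arm ends in a round pin): steel bracket fixed on top of the fence rail, 36 x 36 mm; origin under its centre, 15 mm behind the rail's front face, 45 mm above the bench; axes parallel to the fence's. Its arm is the same bar with, instead of the plate, a round pin 12 mm in diameter at right angles to it, 36 mm from the pivot
- pin_arm (a joint): angle of the pin stop's arm, rad, same meaning; starts at 1.75 to 2.05, leaning back
- bar: the blank: plain aluminium bar, 30 mm (x) by 240 mm (y) by 25 mm high, 0.4 to 0.6 kg, loose, lying on the bed with its long side roughly along the fence, up to 18 mm clear of it and up to 0.1 rad askew; about 3 to 7 N slides it; it starts wholly on the +y side of both stops. Origin under its centre, axes as said
- bar_end (a point): centre of the bar's end face that looks towards the stops (-y end, 120 mm from the bar's origin and 12.5 mm above its underside)
- offcut: short aluminium offcut, 30 x 28 x 25 mm, on the bed beyond the stops; origin under its centre
- bolt: steel bolt standing on its 30 mm head, 55 mm tall, on the bench in front of the bed; origin under its centre
- jar: glass jar, 68 mm wide, 85 mm tall, behind the fence; origin under its centre
- oil: bottle, 56 mm wide, 150 mm tall, behind the fence; origin under its centre
- screwdriver: screwdriver lying on the bench in front of the bed; origin on its underside
- hammer: hammer lying behind the fence; origin on its underside
- pliers: pliers with yellow handles, about 150 mm long and 60 mm wide, lying behind the fence; origin under the pivot
Mind the look-alikes: they are no part of the job. Of the things that look like the bar, the largest one is meant.

How it is judged:
By the outcome, as a careful person would: the job done as asked, in the order asked, and still so for the second after the job is handed in, with the robot touching nothing.
It also fails if it takes over 69 s, if anything falls off the work surface, if the arm or the gripper's body presses on something with over 40 N, if the wrist force passes 120 N, or if a joint passes its speed limit or range.

## Working session

There is one attempt and no reset: what is moved stays moved. The work goes in short steps, Python scripts to look and compute and a tool call to move; the robot and the scene stay as the last step left them, time stands still between calls to the robot, and variables do not carry over. Pictures are saved under pics/ and viewed, and the job is handed in when it is done.

Besides the shell and the picture viewer there is one more tool, called after "Emit:" by a JSON object that holds its "op" and its "data". arm_command: Moves the arm, as the interface text tells. Its arguments: {"type":"object","properties":{"moves":{"type":"array"},"force":{"type":"number"}},"required":["moves"]}

```bash
ls; mkdir -p pics; python3 - <<'E'
from plant import robot
import cv2
s=robot.sense();print(s['time_s'],s['ee_pos'],s['ee_rot'],s['width'])
for n in("scene","top"):
    im=robot.capture(n);cv2.imwrite(f"pics/{n}0.png",im[:,:,::-1])
    print(n,robot.get_calibration(n))
E
```

```text
pics
0.0 [ 0.2671488  -0.56473796  0.40343171] [ 0.15485137 -0.15499168  0.69067084 -0.68918243] 1.0001235826541257
scene {'K': array([[479.66513973,   0.        , 320.51337346],
       [  0.        , 479.66513973, 237.87222346],
       [  0.        ,   0.        ,   1.        ]]), 'origin': array([ 0.89927373, -0.31660752,  0.88129434]), 'attitude': array([0.90468046, 0.26659728, 0.08772439, 0.32059878])}
top {'K': array([[615.38765703,   0.        , 322.99599782],
       [  0.        , 615.38765703, 235.96005081],
       [  0.        ,   0.        ,   1.        ]]), 'origin': array([0.28173864, 0.07434598, 1.49085032]), 'attitude': array([ 0.73323912,  0.07581795, -0.06787307, -0.67231338])}
```

View pics/scene0.png

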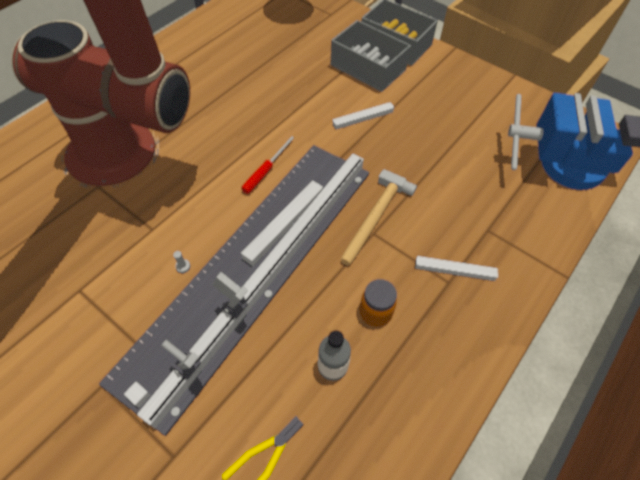

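View pics/top0.png

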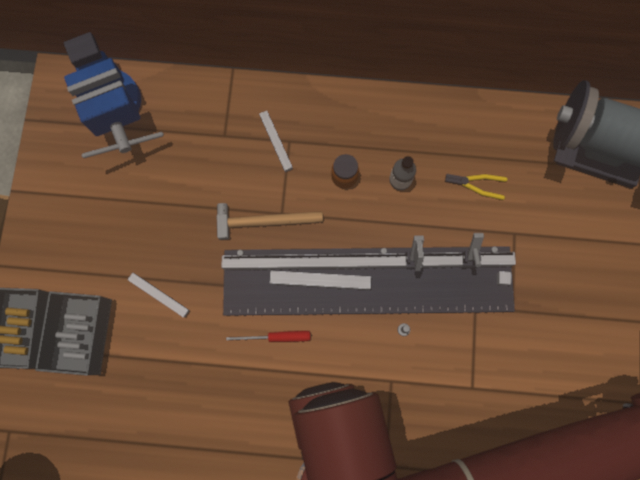

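The top view shows the rail at row ~260, the bar at (320,280) and the stops at columns 417 and 476. The offcut is at (505,278). I'll zoom in to tell the stops apart.

```bash
cat > h.py <<'E'
import numpy as np,cv2
from scipy.spatial.transform import Rotation as R
from plant import robot
def cam(n):
    c=robot.get_calibration(n);q=c['attitude'];return c['K'],c['origin'],R.from_quat([q[1],q[2],q[3],q[0]]).as_matrix()
def ray(n,p):
    K,o,A=cam(n);d=np.linalg.inv(K)@np.array([p[0],p[1],1.]);return o,A@np.array([d[0],-d[1],-d[2]])
def onz(n,p,z):
    o,d=ray(n,p);return o+d*(z-o[2])/d[2]
def proj(n,X):
    K,o,A=cam(n);c=A.T@(np.asarray(X)-o);p=K@np.array([c[0],-c[1],-c[2]]);return p[:2]/p[2]
def tri(p1,p2):
    o1,d1=ray('scene',p1);o2,d2=ray('top',p2)
    t=np.linalg.lstsq(np.c_[d1,-d2],o2-o1,rcond=None)[0];a=o1+d1*t[0];b=o2+d2*t[1];return (a+b)/2,np.linalg.norm(a-b)
def crop(im,x0,y0,x1,y1,f,fn):
    cv2.imwrite(fn,cv2.resize(im[y0:y1,x0:x1],None,fx=f,fy=f,interpolation=cv2.INTER_CUBIC))
E
python3 - <<'E'
from h import *
a=cv2.imread('pics/scene0.png');b=cv2.imread('pics/top0.png')
crop(a,100,250,280,430,4,'pics/s0c.png' if 0 else 'pics/s0c.png')
crop(a,130,260,260,390,4.6,'pics/s0c.png');crop(b,390,220,530,320,5.5,'pics/t0c.png')
crop(b,210,235,390,325,4.4,'pics/t0b.png')
E
```

```text
(no output)
```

View pics/s0c.png

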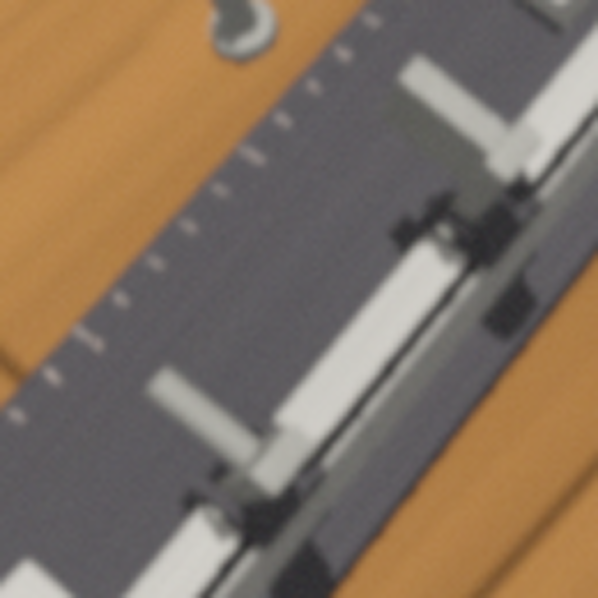

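View pics/t0c.png

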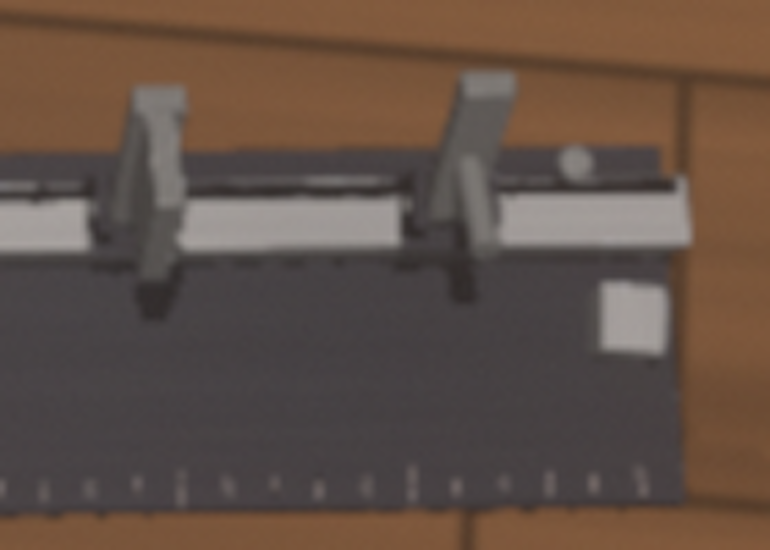

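View pics/t0b.png

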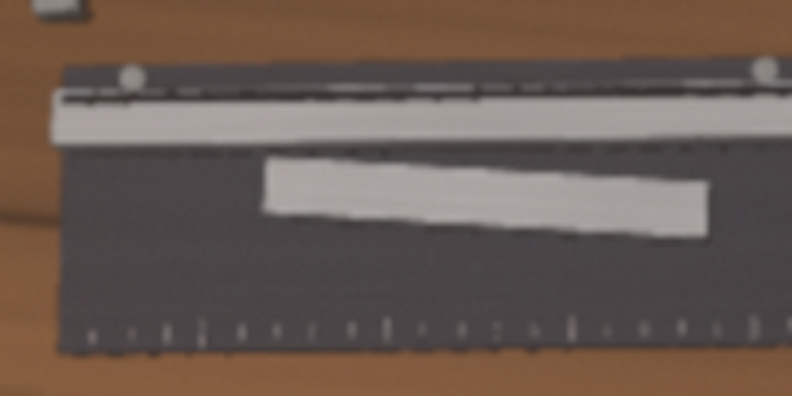

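```bash
python3 - <<'E'
from h import *
np.set_printoptions(precision=4,suppress=True)
T=lambda x,y:(x/4.4+210-.4,y/4.4+235-.4)
C=lambda x,y:(x/5.5+390-.4,y/5.5+220-.4)
S=lambda x,y:(x/4.6+130-.4,y/4.6+260-.4)
bl=onz('top',T(60,353),.012);br=onz('top',C(683,505),.012)
rl=onz('top',T(52,145),.045);rr=onz('top',C(692,246),.045)
print('bed',bl,br,np.linalg.norm(bl-br),'rail',rl,rr,np.linalg.norm(rl-rr))
u=(rl-rr)/np.linalg.norm(rl-rr); th=np.arctan2(-u[0],u[1]);print('yaw',th, np.arctan2(-(bl-br)[0],(bl-br)[1]))
ux=np.array([u[1],-u[0],0]);
print('bed-rail dist',(rl-bl)@ux,(rr-br)@ux)
F=(rr+u*.33+rl-u*.37)/2;F[2]=0;print('fence',F)
L=lambda p:np.array([(p-F)@ux,(p-F)@u,p[2]])
cs=[onz('top',T(*p),.037) for p in((265,156),(708,182),(706,238),(263,213))]
for c in cs:print('barc',c,L(c))
print('len',np.linalg.norm(cs[0]-cs[1]),np.linalg.norm(cs[1]-cs[2]))
print('plate tip',[ (L(X[0]),X) for X in [tri(S(412,70),C(160,92))]])
print('pin tip',[ (L(X[0]),X) for X in [tri(S(165,382),C(488,78))]])
print('offcut',L(onz('top',C(632,318),.037)))
E
```

```text
bed [0.3735 0.3254 0.012 ] [ 0.4418 -0.3661  0.012 ] 0.6948894192095911 rail [0.4821 0.3375 0.045 ] [ 0.5501 -0.3575  0.045 ] 0.6982329986112648
yaw 0.09760523722347314 0.09837246307140783
bed-rail dist 0.1091808674902527 0.10864773041868268
fence [ 0.518  -0.0299  0.    ]
barc [0.4872 0.2231 0.037 ] [-0.0061  0.2548  0.037 ]
barc [ 0.4938 -0.0172  0.037 ] [-0.0229  0.015   0.037 ]
barc [ 0.4633 -0.0183  0.037 ] [-0.0533  0.0169  0.037 ]
barc [0.4562 0.2209 0.037 ] [-0.0371  0.2557  0.037 ]
len 0.2403492438734972 0.030432453358518595
plate tip [(array([ 0.0308, -0.09  ,  0.1984]), (array([ 0.5574, -0.1165,  0.1984]), np.float64(0.029089739096492696)))]
pin tip [(array([ 0.0366, -0.2202,  0.1963]), (array([ 0.5759, -0.2455,  0.1963]), np.float64(0.030243738530457535)))]
offcut [-0.0299 -0.3034  0.037 ]
```

```bash
cat >> h.py <<'E'
F=np.array([.518,-.0299,0]);th=.0978
ux=np.array([np.cos(th),np.sin(th),0]);u=np.array([-np.sin(th),np.cos(th),0])
L=lambda p:np.array([(p-F)@ux,(p-F)@u,p[2]])
W=lambda a,b,z=0:F+a*ux+b*u+np.array([0,0,z])
E
python3 - <<'E'
from h import *
np.set_printoptions(precision=4,suppress=True)
C=lambda x,y:(x/5.5+390-.4,y/5.5+220-.4)
S=lambda x,y:(x/4.6+130-.4,y/4.6+260-.4)
for n,a,b in(('plate',(517,150),(160,98)),('pin',(277,457),(488,84)),('plate strip end',(410,72),(155,278)),):
    X,g=tri(S(*a),C(*b));print(n,L(X),X,g)
# bracket in top at z~.065: dark sides
for nm,c in(('plate bracket left',(92,215)),('right',(182,215)),('pin l',(403,215)),('pin r',(500,215))):print(nm,L(onz('top',C(*c),.048)))
E
```

```text
plate [ 0.0484 -0.0874  0.1402] [ 0.5747 -0.1121  0.1402] 0.00044310374458445413
pin [ 0.0523 -0.2229  0.1384] [ 0.5919 -0.2466  0.1384] 0.003210460236830467
plate strip end [-0.0192 -0.0813  0.1189] [ 0.5068 -0.1127  0.1189] 0.010188934823825192
plate bracket left [ 0.016  -0.0703  0.048 ]
right [ 0.0155 -0.1091  0.048 ]
pin l [ 0.0144 -0.2045  0.048 ]
pin r [ 0.014  -0.2464  0.048 ]
```

```bash
cat >> h.py <<'E'
def st():
    s=robot.sense();q=s['ee_rot'];A=R.from_quat([q[1],q[2],q[3],q[0]]).as_matrix()
    tip=s['ee_pos']+A[:,1]*robot.finger_overhang
    return s,A,tip
def to(a,b,z,show=True):
    """shift in tool cm to bring fingertips to fence-local (a,b,z)"""
    s,A,tip=st();d=A.T@(W(a,b,z)-tip)*100
    zl=np.array([A[:,2]@ux,A[:,2]@u]);ang=np.arctan2(zl[0],zl[1])
    print('t',round(s['time_s'],2),'tipL',(L(tip)*1000).round(1),'shift cm',d.round(2),'zax',zl.round(3),'xax',np.array([A[:,0]@ux,A[:,0]@u]).round(3),'down',A[2,1].round(4),'F',np.round(s['wrist_force'],1),'w',round(s['width'],2),'q6',s['q'][5].round(2))
E
python3 - <<'E'
from h import *
np.set_printoptions(precision=4,suppress=True)
to(.09,-.0885,.23)
print(robot.finger_overhang)
for n,p,z in(('oil cap',(408,162),.15),('oil base c',(402,180),.05),('jar',(346,163),.085)):print(n,L(onz('top',p,z)))
print('oil tri',[L(x) if i==0 else x for i,x in enumerate(tri((336,338),(407,162)))],'jar',[L(x) if i==0 else x for i,x in enumerate(tri((380,292),(346,162)))])
E
```

```text
t 0.1 tipL [-301.9 -507.5  230.2] shift cm [-51.03   0.08 -26.23] zax [ 0.337 -0.941] xax [-0.941 -0.337] down -1.0 F [-0.1 -0.3  0. ] w 1.0 q6 -0.12
0.1734
oil cap [ 0.2223 -0.0687  0.15  ]
oil base c [ 0.2099 -0.0669  0.05  ]
jar [0.2432 0.0701 0.085 ]
oil tri [array([ 0.2257, -0.068 ,  0.1397]), np.float64(0.00019407212303322127)] jar [array([0.2401, 0.0684, 0.0941]), np.float64(0.006323758441288881)]
```

Emit:
{"op": "arm_command", "data": {"moves": [[-3,0,-1,0.12,0],[-3,0,-1,0.12,0],[-3,0,-1,0.105,0],[-3,0,-3.5,0,0],[-3,0,-3.5,0,0]]}}

```text
time_s: 0.6
ee_pos: [0.3974, -0.4335, 0.4]
ee_rot: [0.024, -0.027, 0.709, -0.705]
wrist_force: [0.7, 0.0, -1.1]
width: 0.143
```

```bash
python3 -c "
from h import *
to(.09,-.0885,.23)"
```

```text
t 0.6 tipL [-160.  -388.8  226.6] shift cm [-24.21  -0.25 -30.67] zax [-0.026 -1.   ] xax [-1.     0.026] down -1.0 F [ 0.7  0.  -1.1] w 0.14 q6 0.54
```

Emit:
{"op": "arm_command", "data": {"moves": [[-3.5,-0.1,-3.5,0,0],[-3.5,0,-4,0,0],[-3.5,0,-4,0,0],[-3.5,0,-4,0,0],[-3.5,0,-4,0,0]]}}

```text
time_s: 1.1
ee_pos: [0.5495, -0.2343, 0.399]
ee_rot: [0.022, -0.027, 0.709, -0.704]
wrist_force: [1.4, -1.1, -0.1]
width: 0.004
```

```bash
python3 -c "
from h import *
to(.09,-.0885,.23)"
```

```text
t 1.1 tipL [  10.4 -205.   225.6] shift cm [ -7.62  -0.39 -11.88] zax [-0.028 -1.   ] xax [-1.     0.028] down -0.9999 F [ 1.4 -1.1 -0.1] w 0.0 q6 0.97
```

Emit:
{"op": "arm_command", "data": {"moves": [[-2.5,-0.4,-4,-0.03,0],[-2.5,0,-4,0,0],[-2,0,-2,0,0],[0,0,0,0,0]]}}

```text
time_s: 1.5
ee_pos: [0.614, -0.1183, 0.401]
ee_rot: [0.035, -0.041, 0.71, -0.702]
wrist_force: [-0.8, 0.0, 0.3]
width: -0.004
```

```bash
python3 -c "
from h import *
to(.085,-.0885,.115)"
```

```text
t 1.5 tipL [ 85.5 -95.4 227.6] shift cm [-0.04 11.27 -0.57] zax [ 0.011 -1.   ] xax [-1.    -0.011] down -0.9999 F [-0.8  0.   0.3] w -0.0 q6 1.15
```

Emit:
{"op": "arm_command", "data": {"moves": [[0,4,-0.6,0,0],[0,4,0,0,0],[0,3,0,0,0],[0,0.3,0,0,0],[0,0,0,0,0]]}}

```text
time_s: 2.0
ee_pos: [0.6117, -0.1125, 0.2856]
ee_rot: [0.036, -0.041, 0.709, -0.703]
wrist_force: [-0.1, -0.7, 1.4]
width: -0.004
```

```bash
python3 -c "
from h import *
to(.03,-.0885,.12)
im=robot.capture('scene');crop(im[:,:,::-1],100,200,340,380,3.3,'pics/s1.png')"
```

```text
t 2.0 tipL [ 83.8 -89.9 112.2] shift cm [ 5.39 -0.74 -0.2 ] zax [ 0.011 -1.   ] xax [-1.    -0.011] down -0.9999 F [-0.1 -0.7  1.4] w -0.0 q6 1.16
```

View pics/s1.png

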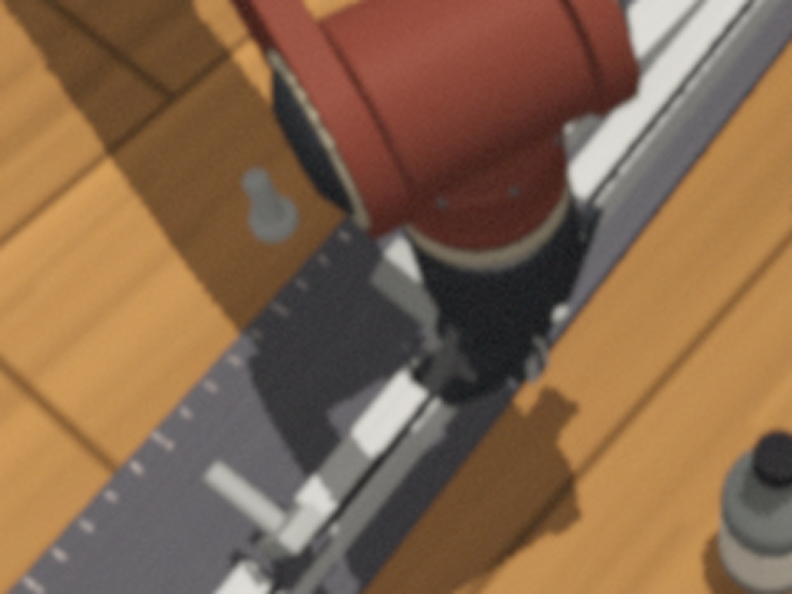

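Emit:
{"op": "arm_command", "data": {"moves": [[1.5,0,0,0,0],[1.5,0,0,0,0],[1.2,0,0,0,0],[1.2,0,0,0,0],[1.2,0,0,0,0]]}}

```text
time_s: 2.55
ee_pos: [0.5482, -0.1217, 0.2972]
ee_rot: [0.043, -0.033, 0.707, -0.705]
wrist_force: [4.4, 0.8, -2.2]
width: 0.001
```

Emit:
{"op": "arm_command", "data": {"moves": [[1.2,0,0,0,0],[1.2,0,0,0,0],[1.2,0,0,0,0],[1.2,0,0,0,0]]}}

```text
time_s: 2.95
ee_pos: [0.4974, -0.128, 0.2986]
ee_rot: [-0.045, 0.031, -0.706, 0.706]
wrist_force: [2.3, -0.8, 0.6]
width: -0.002
```

```bash
python3 -c "
from h import *
to(-.04,-.0885,.12)"
```

```text
t 2.95 tipL [-26.6 -95.8 125.3] shift cm [ 1.35  0.5  -0.74] zax [ 0.01 -1.  ] xax [-1.   -0.01] down -0.9998 F [ 2.3 -0.8  0.6] w -0.0 q6 1.06
```

Emit:
{"op": "arm_command", "data": {"moves": [[1,0,-0.6,0,0],[1,1,0,0,0],[0.5,1,0,0,0],[0,1,0,0,0],[0,1,0,0,0]]}}

```text
time_s: 3.45
ee_pos: [0.4682, -0.1263, 0.2596]
ee_rot: [-0.044, 0.031, -0.704, 0.708]
wrist_force: [-1.9, -0.5, 3.1]
width: 0.006
```

```bash
python3 -c "
from h import *
to(-.05,-.0885,.071)"
```

```text
t 3.45 tipL [-55.9 -92.1  86.2] shift cm [-0.57  1.53 -0.36] zax [ 0.008 -1.   ] xax [-1.    -0.008] down -0.9998 F [-1.9 -0.5  3.1] w 0.01 q6 1.05
```

Emit:
{"op": "arm_command", "data": {"moves": [[0,0.8,0,0,0],[0,0.6,0,0,0],[0,0.4,0,0,0]]}}

```text
time_s: 3.75
ee_pos: [0.4694, -0.1269, 0.2436]
ee_rot: [-0.041, 0.034, -0.705, 0.707]
wrist_force: [-25.9, 9.0, 54.6]
width: 0.001
```

```bash
python3 -c "
from h import *
to(-.05,-.0885,.071)"
```

```text
t 3.75 tipL [-56.2 -92.4  70.2] shift cm [-0.62 -0.07 -0.38] zax [ 0.009 -1.   ] xax [-1.    -0.009] down -0.9999 F [-25.9   9.   54.6] w 0.0 q6 1.05
```

Emit:
{"op": "arm_command", "data": {"moves": [[0,-3,0,0,0],[0,-4,0,0,0],[0,-3,-1,0,0],[1,0,-4,0,0.5],[1,0,-4,0,1]]}}

```text
time_s: 4.25
ee_pos: [0.4415, -0.0403, 0.3462]
ee_rot: [-0.04, 0.031, -0.706, 0.707]
wrist_force: [0.9, 0.8, -0.3]
width: 0.331
```

Emit:
{"op": "arm_command", "data": {"moves": [[1,0,-4,0,1],[0,0,-4,0,1],[0,0,-4,0,1],[0,0,0,0,1]]}}

```text
time_s: 4.65
ee_pos: [0.4179, 0.0854, 0.3442]
ee_rot: [0.042, -0.031, 0.706, -0.706]
wrist_force: [0.3, 1.1, -0.1]
width: 0.991
```

```bash
python3 -c "
from h import *
to(-.085,.136,.015)
im=robot.capture('scene');crop(im[:,:,::-1],100,140,340,320,3.3,'pics/s2.png')"
```

```text
t 4.65 tipL [-85.6 124.4 170.8] shift cm [ 0.18 15.58 -1.16] zax [ 0.006 -1.   ] xax [-1.    -0.006] down -0.9999 F [ 0.3  1.1 -0.1] w 0.99 q6 1.49
```

View pics/s2.png

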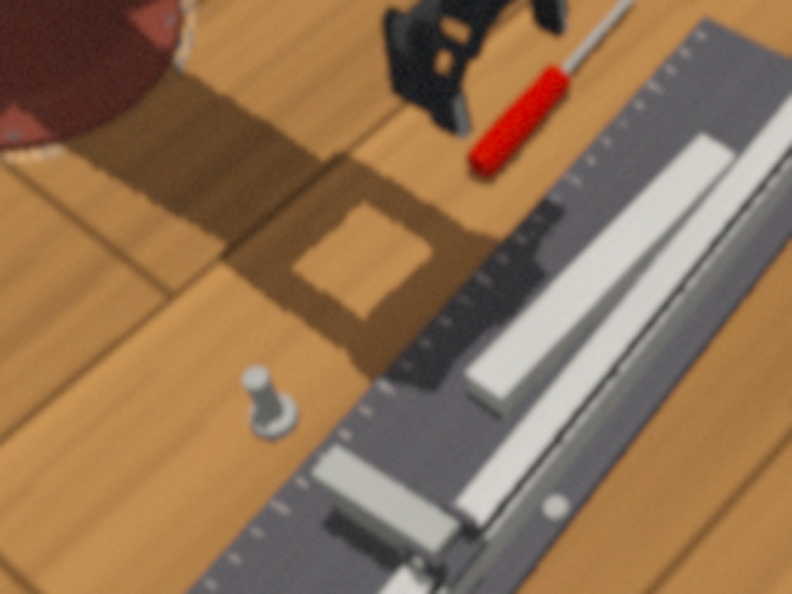

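Emit:
{"op": "arm_command", "data": {"moves": [[0,4,-1.2,0,1],[0,4,0,0,1],[0,4,0,0,1],[0,2.5,0,0,1],[0,0.5,0,0,1]]}}

```text
time_s: 5.2
ee_pos: [0.4229, 0.0931, 0.1906]
ee_rot: [-0.044, 0.027, -0.705, 0.707]
wrist_force: [0.6, 0.0, -0.4]
width: 0.999
```

```bash
python3 -c "
from h import *
to(-.085,.136,.012)
im=robot.capture('scene');crop(im[:,:,::-1],180,100,380,250,4,'pics/s3.png')"
```

```text
t 5.2 tipL [-78.5 131.1  17.3] shift cm [ 0.66  0.51 -0.5 ] zax [ 0.002 -1.   ] xax [-1.    -0.002] down -0.9997 F [ 0.6  0.  -0.4] w 1.0 q6 1.52
```

View pics/s3.png

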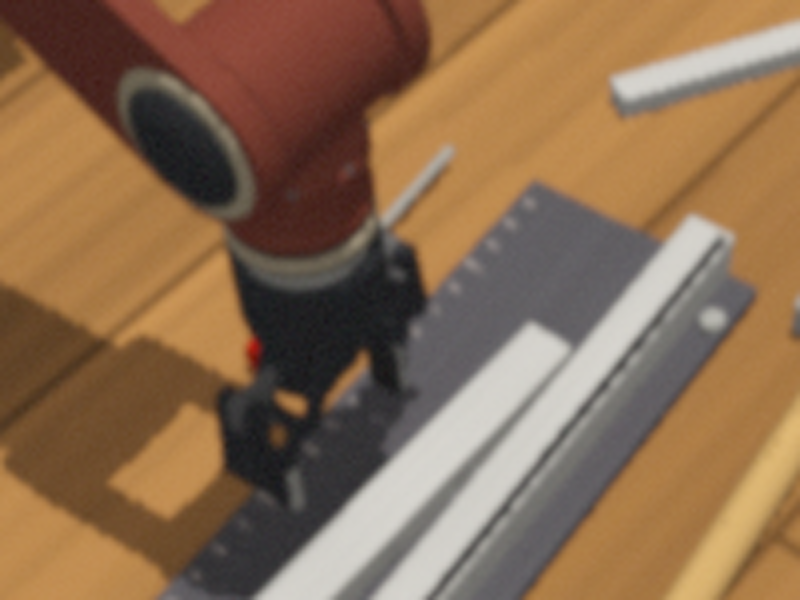

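Emit:
{"op": "arm_command", "data": {"moves": [[0,0.7,-0.3,0,1],[0,0.1,0,0,1],[-0.8,0,0,0,1],[-0.8,0,0,0,1],[-0.8,0,0,0,1]]}}

```text
time_s: 5.75
ee_pos: [0.451, 0.0977, 0.1879]
ee_rot: [-0.046, 0.023, -0.705, 0.707]
wrist_force: [-0.9, -0.7, -1.2]
width: 0.997
```

```bash
python3 -c "
from h import *
to(-.041,.136,.010)"
```

```text
t 5.75 tipL [-48.6 132.8  14.6] shift cm [-0.75  0.48 -0.32] zax [ 0. -1.] xax [-0.999 -0.   ] down -0.9995 F [-0.9 -0.7 -1.2] w 1.0 q6 1.53
```

Emit:
{"op": "arm_command", "data": {"moves": [[-0.2,0.5,0,0,1],[-0.5,0.2,0,0,1],[-0.5,0.2,0,0,1]]}}

```text
time_s: 6.05
ee_pos: [0.463, 0.0991, 0.1791]
ee_rot: [-0.042, 0.028, -0.705, 0.707]
wrist_force: [-25.1, -2.0, 15.7]
width: 0.996
```

```bash
python3 -c "
from h import *
to(-.041,.136,.010)
im=robot.capture('scene');crop(im[:,:,::-1],180,100,380,250,4,'pics/s4.png')"
```

```text
t 6.05 tipL [-38.7 133.1   5.7] shift cm [ 0.22 -0.43 -0.29] zax [ 0.001 -1.   ] xax [-1.    -0.002] down -0.9998 F [-25.1  -2.   15.7] w 1.0 q6 1.53
```

View pics/s4.png

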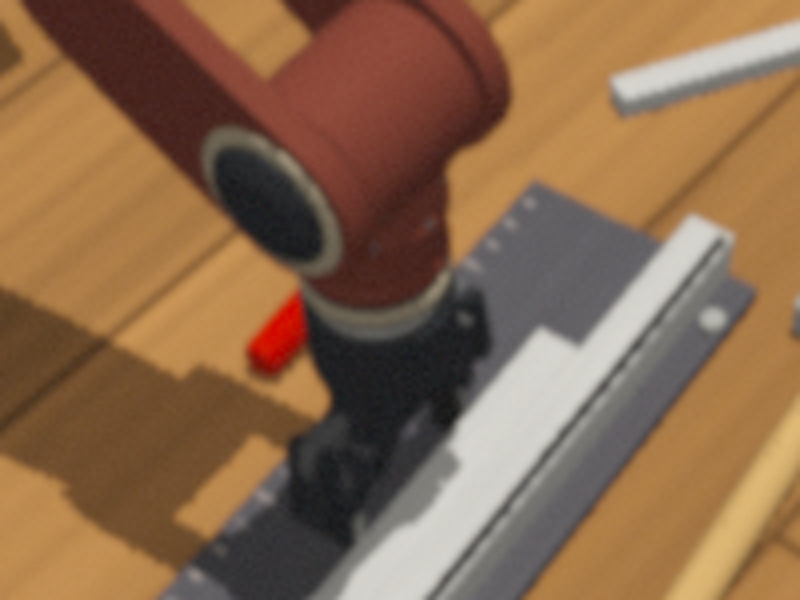

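Emit:
{"op": "arm_command", "data": {"moves": [[0.8,-0.3,0,0,1],[1.5,-1,0,0,1],[0,-3,0,0,1],[0,-3,0,0,0],[0,-1,-4,0,0]]}}

```text
time_s: 6.6
ee_pos: [0.4337, 0.1352, 0.2604]
ee_rot: [-0.04, 0.027, -0.705, 0.708]
wrist_force: [1.5, 0.6, 0.2]
width: 0.691
```

Emit:
{"op": "arm_command", "data": {"moves": [[-1.5,0,-4,0,0],[-1.5,0,-4,0,0],[-0.5,0,-3.5,0,0],[0,0,0,0,0]]}}

```text
time_s: 7.0
ee_pos: [0.4601, 0.2601, 0.2666]
ee_rot: [0.046, -0.021, 0.707, -0.706]
wrist_force: [0.0, -0.0, 0.6]
width: 0.004
```

```bash
python3 -c "
from h import *
to(-.018,.29,.016)
im=robot.capture('top');crop(im[:,:,::-1],200,220,440,330,3.3,'pics/t5.png')"
```

```text
t 7.0 tipL [-23.3 294.2  93.3] shift cm [-0.26  7.75  0.42] zax [-0.003 -1.   ] xax [-0.999  0.003] down -0.9994 F [ 0.  -0.   0.6] w 0.0 q6 1.86
```

View pics/t5.png

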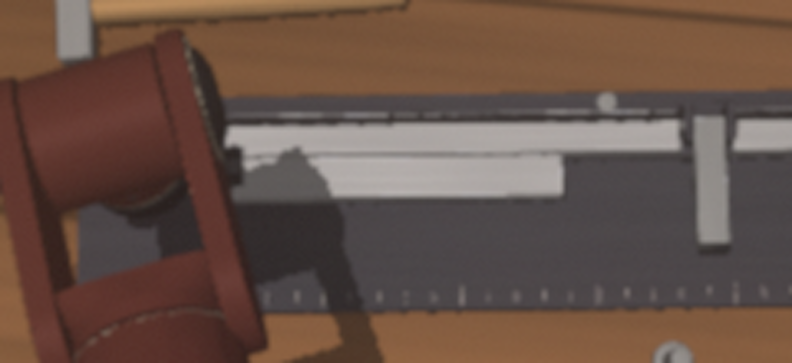

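Emit:
{"op": "arm_command", "data": {"moves": [[-0.3,3,0,0,0],[0,3,0,0,0],[0,1.5,0,0,0],[0,0.3,0,0,0],[0,0,0,0,0]]}}

```text
time_s: 7.55
ee_pos: [0.4671, 0.2564, 0.1879]
ee_rot: [0.047, -0.018, 0.707, -0.706]
wrist_force: [-0.8, 0.0, 0.8]
width: -0.001
```

```bash
python3 -c "
from h import *
to(-.018,.17,.018)
print(L(onz('top',(370,276),.037)))
im=robot.capture('scene');crop(im[:,:,::-1],200,80,400,230,4,'pics/s5.png')"
```

```text
t 7.55 tipL [-15.6 289.7  14.6] shift cm [ 0.15 -0.33 11.97] zax [-0.006 -1.   ] xax [-0.999  0.006] down -0.9992 F [-0.8  0.   0.8] w -0.0 q6 1.85
[-0.02295746  0.01624382  0.037     ]
```

View pics/s5.png

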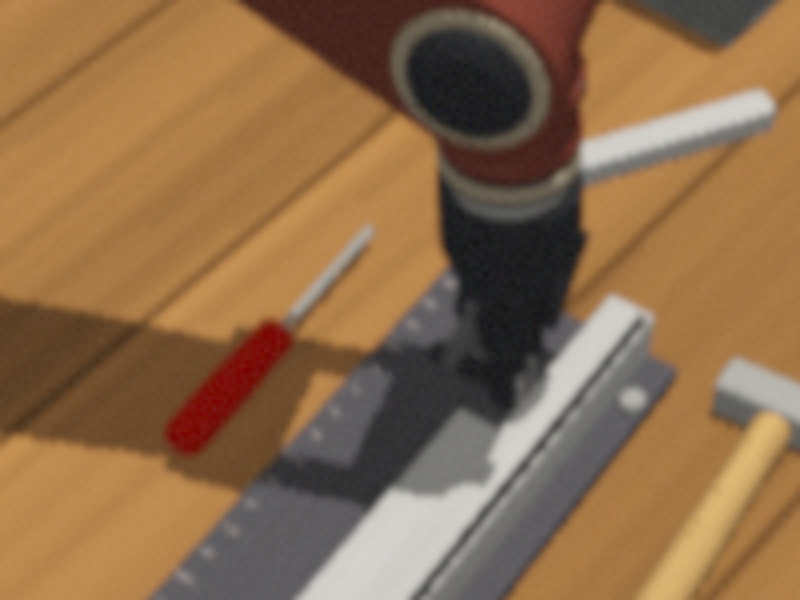

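Emit:
{"op": "arm_command", "data": {"moves": [[0.2,-0.3,1.5,0,0],[0,0,1,0,0],[0,0,1,0,0],[0,0,1,0,0],[0,0,1,0,0]]}}

```text
time_s: 8.1
ee_pos: [0.4712, 0.1979, 0.1952]
ee_rot: [0.049, -0.015, 0.708, -0.705]
wrist_force: [-0.2, 1.4, -0.5]
width: 0.002
```

```bash
python3 -c "
from h import *
to(-.018,.172,.018)"
```

```text
t 8.1 tipL [-16.  231.6  22. ] shift cm [0.18 0.38 5.96] zax [-0.006 -1.   ] xax [-0.999  0.006] down -0.9989 F [-0.2  1.4 -0.5] w 0.0 q6 1.74
```

Emit:
{"op": "arm_command", "data": {"moves": [[0.3,0.3,1,0,0],[0,0,1,0,0],[0,0,1,0,0],[0,0,0.8,0,0]]}}

```text
time_s: 8.5
ee_pos: [0.4725, 0.1563, 0.1929]
ee_rot: [0.05, -0.014, 0.708, -0.704]
wrist_force: [-0.8, 2.1, 0.6]
width: -0.0
```

```bash
python3 -c "
from h import *
to(-.018,.172,.018)
im=robot.capture('top');crop(im[:,:,::-1],260,220,460,330,4,'pics/t6.png')"
```

```text
t 8.5 tipL [-18.3 190.3  19.7] shift cm [-0.04  0.16  1.84] zax [-0.007 -1.   ] xax [-0.999  0.007] down -0.9987 F [-0.8  2.1  0.6] w -0.0 q6 1.65
```

View pics/t6.png

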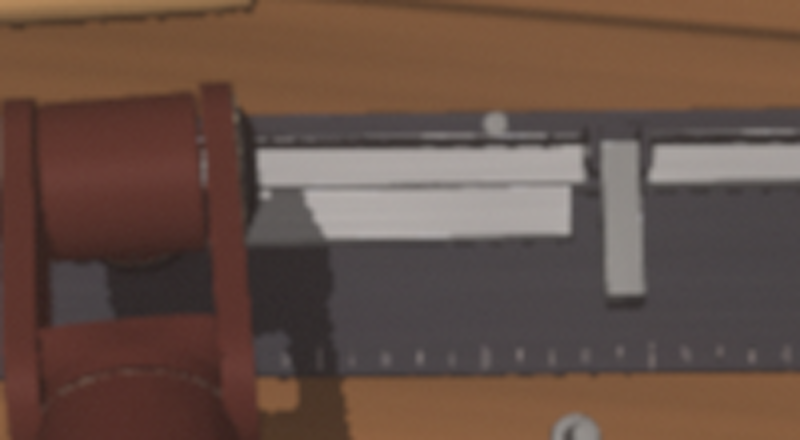

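Emit:
{"op": "arm_command", "data": {"moves": [[0,0.1,0.8,0,0],[0,0,0.6,0,0],[0,0,0.4,0,0],[0,0,0.3,0,0],[0,0,0.3,0,0]]}}

```text
time_s: 9.05
ee_pos: [0.4748, 0.1335, 0.1921]
ee_rot: [0.048, -0.012, 0.714, -0.698]
wrist_force: [-1.5, 18.5, 0.4]
width: 0.001
```

```bash
python3 -c "
from h import *
to(-.018,.172,.018)"
```

```text
t 9.05 tipL [-18.1 170.3  18.9] shift cm [ 0.    0.1  -0.17] zax [-0.012 -1.   ] xax [-0.999  0.013] down -0.9985 F [-1.5 18.5  0.4] w 0.0 q6 1.59
```

Emit:
{"op": "arm_command", "data": {"moves": [[0,0,-0.5,0,0],[0,-0.5,-1.5,0,0],[0,-4,-1,0,0],[0,-4,0,0,0],[0,-4,-4,0,0]]}}

```text
time_s: 9.55
ee_pos: [0.4608, 0.1938, 0.308]
ee_rot: [0.041, -0.018, 0.711, -0.702]
wrist_force: [1.2, 0.9, -0.0]
width: 0.001
```

Emit:
{"op": "arm_command", "data": {"moves": [[4,0,-4,0,0.5],[4,0,-4,0,1],[2,0,-2,0,1],[0,0,0,0,1]]}}

```text
time_s: 9.95
ee_pos: [0.3601, 0.2824, 0.3134]
ee_rot: [0.047, -0.012, 0.711, -0.701]
wrist_force: [0.0, 0.7, -0.0]
width: 0.681
```

```bash
python3 -c "
from h import *
to(-.085,.04,.1)
im=robot.capture('top');cv2.imwrite('pics/t7f.png',im[:,:,::-1]);crop(im[:,:,::-1],310,235,450,325,5.7,'pics/t7.png')
im=robot.capture('scene');cv2.imwrite('pics/s7f.png',im[:,:,::-1]);crop(im[:,:,::-1],180,180,340,310,4.6,'pics/s7.png')"
```

```text
t 9.95 tipL [-118.   328.3  140.2] shift cm [-3.52  3.84 28.83] zax [-0.014 -1.   ] xax [-0.999  0.015] down -0.9987 F [ 0.   0.7 -0. ] w 0.68 q6 1.99
```

View pics/t7.png

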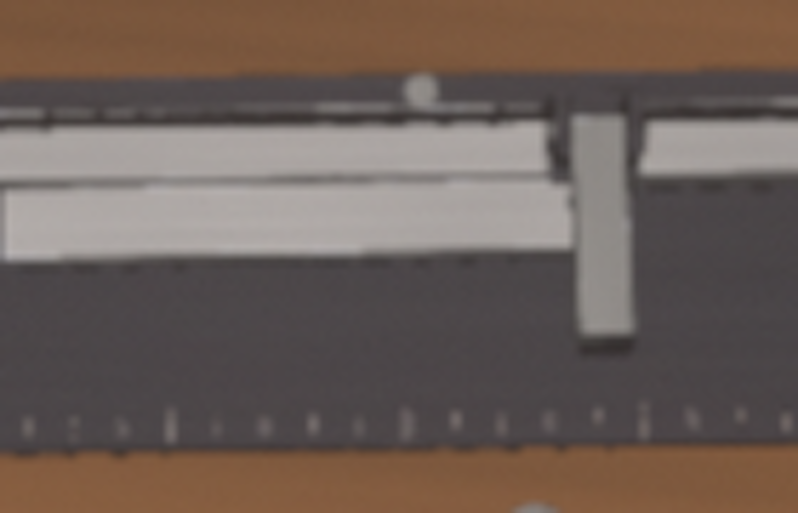

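View pics/s7.png

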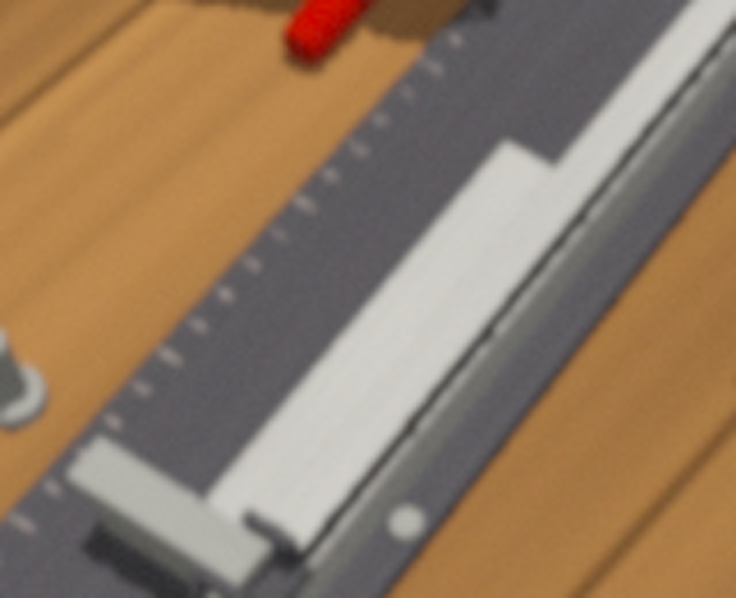

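```bash
cat > m.py <<'E'
from h import *
import sys
def edges(im,nm='top'):
    g=cv2.cvtColor(im,cv2.COLOR_BGR2GRAY).astype(float)
    # bar front-top edge (bar->bed): sample columns, project guesses, subpixel at half level
    def edge(xl,z,ys):
        P=[]
        for y in ys:
            p0=proj('top',W(xl,y,z));c=int(round(p0[0]));r=np.arange(int(p0[1])-3,int(p0[1])+6)
            v=g[r,c-1:c+2].mean(1);d=np.diff(v);k=abs(d)
            if k.max()<15: continue
            w=k*(k>k.max()*.4);P.append(L(onz('top',(c,(w*(r[:-1]+.5)).sum()/w.sum()),z))[:2])
        return np.array(P)
    for n,xl,z,ys in(('bar',-.03,.037,np.arange(-.055,.15,.01)),('bed',-.11,.012,np.arange(-.3,.35,.02)),):
        P=edge(xl,z,ys);f=np.polyfit(P[:,1],P[:,0],1);res=P[:,0]-np.polyval(f,P[:,1]);print(n,len(P),'slope',f[0].round(4),'x0',f[1].round(4),'rms',res.std().round(4))
    for y,s in((.1575,'far end'),):
        p0=proj('top',W(-.015,y,.037));r=int(round(p0[1]));c=np.arange(int(p0[0])-7,int(p0[0])+7)
        v=g[r-1:r+3,c].mean(0);d=abs(np.diff(v));w=d*(d>d.max()*.4);print(s,L(onz('top',((w*(c[:-1]+.5)).sum()/w.sum(),r+.5),.037)))
    # arm side edge, top z .071 at x=-.05
    for x in(-.045,-.06):
        p0=proj('top',W(x,-.0885,.071));r=int(round(p0[1]));c=np.arange(int(p0[0])-11,int(p0[0])+12);v=g[r-1:r+2,c].mean(0);d=np.diff(v)
        i=d.argmax();j=d.argmin();print('arm edges',[L(onz('top',(c[k]+.5,r),.071))[1].round(4) for k in(i,j)])
edges(cv2.imread(sys.argv[1]))
E
python3 m.py pics/t7f.png
```

```text
bar 21 slope -0.009 x0 -0.0296 rms 0.0004
bed 21 slope -0.0001 x0 -0.1107 rms 0.0005
far end [-0.01534548  0.15932919  0.037     ]
arm edges [np.float64(-0.0746), np.float64(-0.0978)]
arm edges [np.float64(-0.0741), np.float64(-0.0972)]
```

Emit:
{"op": "arm_command", "data": {"moves": [[-1,0,4.5,-0.013,1],[-1,0,4.5,0,1],[-0.5,0,4.5,0,1],[0,0,4.5,0,1],[0,0,4,0,1]]}}

```text
time_s: 10.55
ee_pos: [0.411, 0.0566, 0.3128]
ee_rot: [0.054, -0.017, 0.709, -0.703]
wrist_force: [0.5, -0.1, -0.6]
width: 1.0
```

Emit:
{"op": "arm_command", "data": {"moves": [[0,4,0,0,1],[0,4,0,0,1],[0,2.5,0,0,1],[0,0,0,0,1]]}}

```text
time_s: 10.95
ee_pos: [0.4205, 0.0454, 0.2074]
ee_rot: [0.049, -0.007, 0.707, -0.705]
wrist_force: [0.5, -1.0, -0.6]
width: 1.003
```

```bash
python3 -c "
from h import *
to(-.05,.09,.01)"
```

```text
t 10.95 tipL [-79.6  84.4  34.3] shift cm [-2.8   2.6  -0.61] zax [-0.018 -1.   ] xax [-0.998  0.018] down -0.9983 F [ 0.5 -1.  -0.6] w 1.0 q6 1.42
```

Emit:
{"op": "arm_command", "data": {"moves": [[0,1.5,-0.6,-0.02,1],[0,1,0,0,1],[-0.8,0.1,0,0,1],[-0.8,0.1,0,0,1],[-0.4,0.2,0,0,1]]}}

```text
time_s: 11.45
ee_pos: [0.4463, 0.0504, 0.1832]
ee_rot: [-0.056, 0.011, -0.706, 0.706]
wrist_force: [1.6, -0.3, 0.3]
width: 0.998
```

```bash
python3 -c "
from h import *
to(-.04,.09,.01)"
```

```text
t 11.45 tipL [-52.4  86.3  10.1] shift cm [-1.24  0.09 -0.37] zax [-0.003 -1.   ] xax [-0.998  0.003] down -0.998 F [ 1.6 -0.3  0.3] w 1.0 q6 1.42
```

Emit:
{"op": "arm_command", "data": {"moves": [[-0.6,0,0,0,1],[-0.5,0,0,0,1],[-0.3,0,0,0,1]]}}

```text
time_s: 11.75
ee_pos: [0.4616, 0.0518, 0.1852]
ee_rot: [-0.055, 0.013, -0.706, 0.706]
wrist_force: [-16.6, -4.0, 11.7]
width: 1.0
```

```bash
python3 -c "
from h import *
to(-.04,.086,.01)"
```

```text
t 11.75 tipL [-37.9  86.1  12.1] shift cm [0.22 0.2  0.01] zax [-0.001 -1.   ] xax [-0.998  0.001] down -0.9983 F [-16.6  -4.   11.7] w 1.0 q6 1.42
```

Pressed against the fence at about 17 N. Next, a small drag toward the plate, then a straight retreat.

Emit:
{"op": "arm_command", "data": {"moves": [[-0.2,0,0.2,0,1],[-0.2,0,0.2,0,1]]}}

```text
time_s: 11.95
ee_pos: [0.4638, 0.0492, 0.184]
ee_rot: [0.051, -0.019, 0.707, -0.705]
wrist_force: [-6.3, 2.5, 2.2]
width: 1.0
```

Emit:
{"op": "arm_command", "data": {"moves": [[1,0,0,0,1],[1.5,0,0,0,1],[1,-3,0,0,1],[0,-4,-3,0,1],[0,-4,-4,0,1]]}}

```text
time_s: 12.45
ee_pos: [0.4135, 0.1103, 0.2855]
ee_rot: [0.044, -0.02, 0.707, -0.706]
wrist_force: [1.4, 0.1, -0.3]
width: 0.998
```

Emit:
{"op": "arm_command", "data": {"moves": [[3,0,-4.5,0,1],[3,0,-4.5,0,0],[0,0,-4.5,0,0],[0,0,-4.5,0,0],[0,0,0,0,0]]}}

```text
time_s: 12.95
ee_pos: [0.3389, 0.2854, 0.2942]
ee_rot: [0.054, -0.012, 0.709, -0.703]
wrist_force: [0.1, -0.2, 0.0]
width: 0.331
```

```bash
python3 -c "
from h import *
to(-.015,.2,.1)
im=robot.capture('top');cv2.imwrite('pics/t8f.png',im[:,:,::-1]);crop(im[:,:,::-1],310,235,450,325,5.7,'pics/t8.png')"; python3 m.py pics/t8f.png
```

```text
t 12.95 tipL [-137.1  332.3  121.1] shift cm [-12.12   2.75  13.19] zax [-0.004 -1.   ] xax [-0.998  0.005] down -0.9982 F [ 0.1 -0.2  0. ] w 0.33 q6 2.02
bar 21 slope -0.0047 x0 -0.029 rms 0.0004
bed 25 slope -0.0014 x0 -0.1108 rms 0.0008
far end [-0.01534539  0.15933712  0.037     ]
arm edges [np.float64(-0.0746), np.float64(-0.0978)]
arm edges [np.float64(-0.0741), np.float64(-0.0972)]
```

View pics/t8.png

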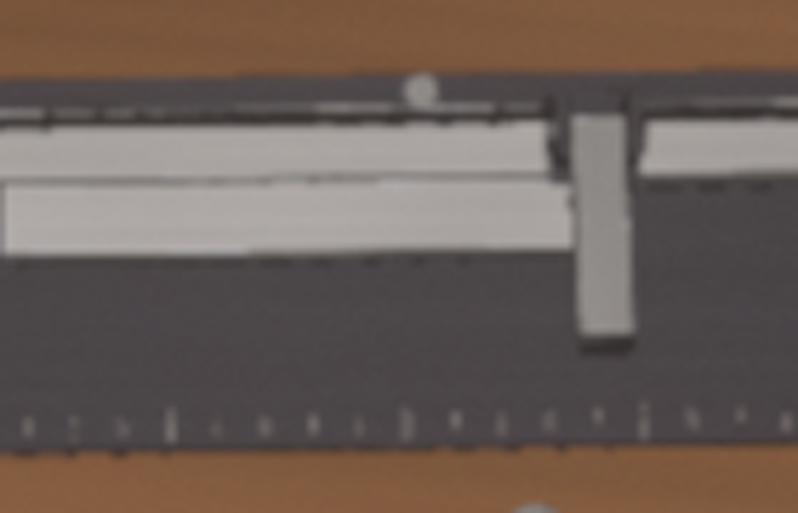

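Emit:
{"op": "arm_command", "data": {"moves": [[-2,0,4.5,0,0],[-2,0,4.5,0,0],[-1.5,0,4.5,0,0],[-0.5,0,4.5,0,0],[0,1,2,0,0]]}}

```text
time_s: 13.5
ee_pos: [0.4194, 0.0835, 0.2885]
ee_rot: [0.059, -0.012, 0.708, -0.704]
wrist_force: [-0.2, 0.5, -0.3]
width: -0.002
```

```bash
python3 -c "
from h import *
to(-.07,.135,.02)"
```

```text
t 13.5 tipL [-75.5 123.  115.5] shift cm [ 0.09  9.57 -1.17] zax [ 0.002 -1.   ] xax [-0.998 -0.002] down -0.9978 F [-0.2  0.5 -0.3] w -0.0 q6 1.49
```

Emit:
{"op": "arm_command", "data": {"moves": [[0.3,4,-1.2,0,0],[0,3.5,0,0,0],[0,1.5,0,0,0],[0,0.3,0,0,0]]}}

```text
time_s: 13.9
ee_pos: [0.4216, 0.087, 0.1939]
ee_rot: [0.055, -0.004, 0.707, -0.705]
wrist_force: [0.2, 0.6, -0.5]
width: 0.001
```

```bash
python3 -c "
from h import *
to(-.042,.135,.02)"
```

```text
t 13.9 tipL [-72.2 125.5  20.9] shift cm [-2.99  0.3  -0.99] zax [-0.015 -1.   ] xax [-0.997  0.014] down -0.9974 F [ 0.2  0.6 -0.5] w 0.0 q6 1.52
```

Emit:
{"op": "arm_command", "data": {"moves": [[-1,0.1,0,0,0],[-1,0.1,0,0,0],[-0.6,0,0,0,0],[-0.5,0,0,0,0],[-0.3,0,0,0,0]]}}

```text
time_s: 14.4
ee_pos: [0.4569, 0.0883, 0.1963]
ee_rot: [0.051, -0.007, 0.707, -0.706]
wrist_force: [-20.7, -3.2, 14.1]
width: 0.001
```

```bash
python3 -c "
from h import *
to(-.042,.135,.02)"
```

```text
t 14.4 tipL [-38.7 123.2  23.3] shift cm [ 0.37  0.3  -1.17] zax [-0.016 -1.   ] xax [-0.998  0.016] down -0.9981 F [-20.7  -3.2  14.1] w 0.0 q6 1.52
```

Emit:
{"op": "arm_command", "data": {"moves": [[1,0,0,0,0],[1.5,0,0,0,0],[0.5,-3,0,0,0],[0,-4,-4,0,0],[-1,-1,-4.5,0,0]]}}

```text
time_s: 14.9
ee_pos: [0.4255, 0.1669, 0.2746]
ee_rot: [0.048, -0.005, 0.707, -0.706]
wrist_force: [0.8, -0.6, -0.1]
width: 0.002
```

```bash
python3 -c "
from h import *
to(-.013,.19,.1)"
```

```text
t 14.9 tipL [-62.3 204.4 101.6] shift cm [-4.94  0.46  1.32] zax [-0.023 -1.   ] xax [-0.998  0.023] down -0.9981 F [ 0.8 -0.6 -0.1] w 0.0 q6 1.71
```

Emit:
{"op": "arm_command", "data": {"moves": [[-2.5,0,0,-0.02,0],[-2.2,0,0,0,0],[0,3.5,0,0,0],[0,3.5,0,0,0],[0,0,0,0,0]]}}

```text
time_s: 15.4
ee_pos: [0.4841, 0.18, 0.2195]
ee_rot: [0.07, -0.006, 0.708, -0.703]
wrist_force: [0.4, -0.9, -0.0]
width: 0.004
```

```bash
python3 -c "
from h import *
to(-.013,.173,.022)"
```

```text
t 15.4 tipL [  2.5 212.8  46.8] shift cm [1.81 2.32 3.97] zax [ 0.01 -1.  ] xax [-0.996 -0.01 ] down -0.9959 F [ 0.4 -0.9 -0. ] w 0.0 q6 1.68
```

Emit:
{"op": "arm_command", "data": {"moves": [[1,-0.5,0,0,0],[1,0,0,0,0],[0,0,0,0,0]]}}

```text
time_s: 15.7
ee_pos: [0.4624, 0.178, 0.2246]
ee_rot: [0.071, -0.006, 0.708, -0.703]
wrist_force: [-0.2, -0.3, -0.1]
width: -0.004
```

```bash
python3 -c "
from h import *
to(-.014,.19,.024);s,A,t=st();print(A[:,1]@ux,A[:,1]@u)"
```

```text
t 15.7 tipL [-19.1 212.9  51.9] shift cm [-0.23  2.82  2.3 ] zax [ 0.01 -1.  ] xax [-0.996 -0.01 ] down -0.9958 F [-0.2 -0.3 -0.1] w -0.0 q6 1.69
0.0919412429728477 0.0031455701658476246
```

Emit:
{"op": "arm_command", "data": {"moves": [[-0.1,1.4,0,0,0],[0,1.2,0.5,0,0],[0,0.3,1,0,0],[0,0,0.5,0,0]]}}

```text
time_s: 16.1
ee_pos: [0.4677, 0.1575, 0.1944]
ee_rot: [0.072, -0.005, 0.708, -0.703]
wrist_force: [-0.9, -0.2, 0.7]
width: 0.005
```

```bash
python3 -c "
from h import *
to(-.014,.17,.024)"
```

```text
t 16.1 tipL [-15.4 192.   21.7] shift cm [-0.13 -0.22  2.21] zax [ 0.012 -1.   ] xax [-0.995 -0.012] down -0.9956 F [-0.9 -0.2  0.7] w 0.0 q6 1.64
```

Emit:
{"op": "arm_command", "data": {"moves": [[-0.2,0,0.8,0,0],[0,0,0.6,0,0],[0,0,0.3,0,0],[0,0,0.3,0,0]]}}

```text
time_s: 16.5
ee_pos: [0.4728, 0.1355, 0.1944]
ee_rot: [0.07, -0.004, 0.709, -0.702]
wrist_force: [-1.3, 15.0, -0.5]
width: -0.0
```

```bash
python3 -c "
from h import *
to(-.013,.17,.024)"
```

```text
t 16.5 tipL [-12.6 170.1  21.7] shift cm [ 0.02 -0.23  0.01] zax [ 0.008 -1.   ] xax [-0.996 -0.008] down -0.9956 F [-1.3 15.  -0.5] w -0.0 q6 1.59
```

The end push reached 15 N against the plate with the finger at the same y (0.170). Retreating straight, then checking.

Emit:
{"op": "arm_command", "data": {"moves": [[0,0,-0.8,0,0],[0,0,-2,0,0],[0,-3,-1,0,0],[0,-4,0,0,0],[2,-4,-4,0,0]]}}

```text
time_s: 17.0
ee_pos: [0.4386, 0.2029, 0.2944]
ee_rot: [0.065, -0.006, 0.708, -0.703]
wrist_force: [0.3, 0.5, -0.6]
width: 0.001
```

Emit:
{"op": "arm_command", "data": {"moves": [[4,0,-4,0,0],[4,0,-4,0,0],[3,0,-2,0,0],[0,0,0,0,0]]}}

```text
time_s: 17.4
ee_pos: [0.3247, 0.2902, 0.2941]
ee_rot: [0.072, -0.001, 0.71, -0.7]
wrist_force: [-0.1, -0.2, -0.4]
width: -0.002
```

```bash
python3 -c "
from h import *
to(-.015,.2,.1)
im=robot.capture('top');cv2.imwrite('pics/t9.png',im[:,:,::-1]);crop(im[:,:,::-1],310,225,520,325,3.8,'pics/t9c.png')
im=robot.capture('scene');cv2.imwrite('pics/s9.png',im[:,:,::-1])"; python3 m.py pics/t9.png
```

```text
t 17.4 tipL [-143.5  339.1  121.6] shift cm [-12.5    3.33  14.  ] zax [ 0.006 -1.   ] xax [-0.995 -0.005] down -0.9948 F [-0.1 -0.2 -0.4] w -0.0 q6 2.05
bar 21 slope -0.0048 x0 -0.029 rms 0.0004
bed 27 slope -0.0002 x0 -0.1107 rms 0.0004
far end [-0.01534553  0.15932555  0.037     ]
arm edges [np.float64(-0.0746), np.float64(-0.0978)]
arm edges [np.float64(-0.0741), np.float64(-0.0972)]
```

View pics/t9c.png

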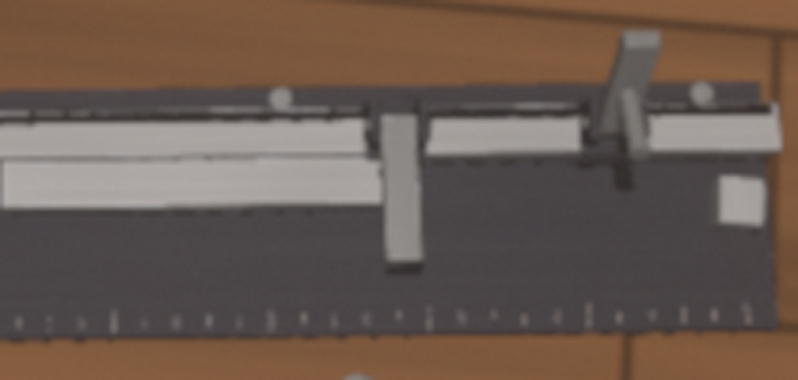

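View pics/s9.png

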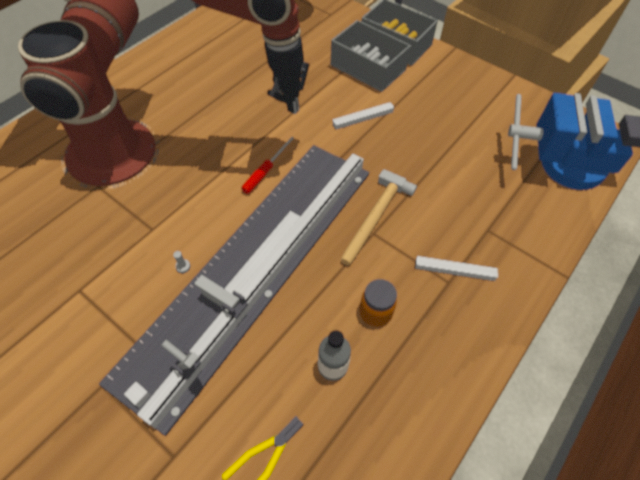

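```bash
cat > m2.py <<'E'
from h import *
import sys
g=cv2.cvtColor(cv2.imread(sys.argv[1]),cv2.COLOR_BGR2GRAY).astype(float)
def fit(n,xl,z,ys,pol,thr):
    P=[]
    for y in ys:
        p0=proj('top',W(xl,y,z));c=int(round(p0[0]));r=np.arange(int(p0[1])-4,int(p0[1])+6)
        v=g[r,c];d=np.diff(v)*pol;i=d.argmax()
        if d[i]<8: continue
        k=slice(max(i-1,0),i+2);w=np.clip(d[k],0,None);P.append(L(onz('top',(c,(w*(r[:-1][k]+.5)).sum()/w.sum()),z))[:2])
    P=np.array(P);f=np.polyfit(P[:,1],P[:,0],1);res=P[:,0]-np.polyval(f,P[:,1]);print(n,len(P),'slope',f[0].round(4),'x@.04',np.polyval(f,.04).round(4),'rms',res.std().round(4))
Y=np.arange(-.06,.15,.004)
fit('bar front',-.03,.037,Y,-1,8)
fit('rail back',.03,.045,Y,1,8)
fit('rail back all',.03,.045,np.arange(-.3,.35,.004),1,8)
fit('rail front y>.17',0,.045,np.arange(.17,.355,.004),-1,8)
fit('rail front y<-.11',0,.045,np.r_[np.arange(-.2,-.11,.004),np.arange(-.32,-.26,.004)],-1,8)
fit('bed front near',-.11,.012,Y,1,8)
E
python3 m2.py pics/t9.png; python3 m2.py pics/t7f.png|head -1
```

```text
bar front 53 slope -0.0047 x@.04 -0.0295 rms 0.0004
rail back 53 slope -0.0001 x@.04 0.0228 rms 0.0004
rail back all 154 slope -0.0032 x@.04 0.0231 rms 0.0019
rail front y>.17 47 slope -0.0043 x@.04 0.0011 rms 0.0004
rail front y<-.11 38 slope 0.0006 x@.04 0.0007 rms 0.0005
bed front near 53 slope 0.0015 x@.04 -0.1108 rms 0.0005
bar front 53 slope -0.01 x@.04 -0.0302 rms 0.0005
```

```bash
python3 - <<'E'
from h import *
for n in('scene','top'):
    a=cv2.imread(f'pics/{n}0.png').astype(int);b=cv2.imread('pics/s9.png' if n=='scene' else 'pics/t9.png').astype(int)
    pts={'scene':dict(bolt=(180,262),jar=(380,302),oil=(334,355),plier=(265,450),hammer=(380,215),offcut=(135,392)),'top':dict(bolt=(404,329),jar=(346,172),oil=(403,172),plier=(478,186),hammer=(270,220),offcut=(505,278))}[n]
    for k,(x,y) in pts.items():print(n,k,abs(a-b)[y-15:y+15,x-15:x+15].mean().round(1))
robot.sign_off()
E
```

```text
scene bolt 1.9
scene jar 2.0
scene oil 1.8
scene plier 1.8
scene hammer 1.9
scene offcut 1.9
top bolt 2.9
top jar 1.9
top oil 2.0
top plier 2.6
top hammer 2.2
top offcut 2.5
the job is handed in; nothing more can be done
```

The job is done and handed in at about 17.5 s. The plate stop is fully down, the pin stop is still up, and the bar lies along the fence with its end against the plate.

**How it was done:**
- I pushed the plate arm over from behind and pressed it down until it stopped hard, with the fingertips at 70 mm height (71 mm expected).
- I pushed the bar back to the fence with the open fingers, then along the fence with closed fingers until it met the plate.
- The first look after that showed the bar askew by about 9 mrad, so I pushed its side twice more and gave its end a last push.

**Last checks:**
- **Plate contact:** the last end push rose to 15 N with the fingers at the same place as the first contact. The bar's far end measured 159.3 mm along the fence, against about 160 mm expected.
- **Flushness:** the bar's front edge still reads about 4.7 mrad off the fence in the top picture. The same check on the fixed rail and bed gives up to 4 mrad. A second firm push (21 N) near the free end did not change the reading, so I take the bar as flush. The picture cannot resolve better than about 1 mm.
- **Forces:** the highest wrist force I saw was about 61 N, while pressing the plate arm down.
- **Other things:** the bolt, jar, oil, pliers, hammer and offcut show no change between the first and last pictures. I only checked the screwdriver by eye, and it looked unmoved. The gripper was clear of everything at hand-in.

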